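# Take a gas nozzle from under the flap of the consumables bin

## Robot

A 6-joint arm with a two-finger parallel gripper is mounted at the origin on a cart in front of the work surface, level with it; the furniture and walls round the work are solid. World frame = base frame: x ahead of the robot, y to its left, z up, the work surface at z = 0. Lengths are in m, angles in rad, forces in N, time in s.
With the tool pointing down it reaches from about 0.275 to 0.825 m from the base axis. Payload 4.9 kg.
Tool frame: the origin (TCP) lies midway between the tips of the shut fingers; the grasp point (between the pads) lies 19 mm behind it; z points along the fingers, y is the line along which they close (so a half turn about z gives the same grasp; the last joint's range is limited). The gripper opens to 85 mm and grips with 20 to 120 N. Pads are 22 mm wide; open, the fingers measure 114 mm over their backs; the gripper's body (76 mm by 85 mm) begins 54 mm behind the grasp point. The pads swing forward as they close: fully open they stand 13 mm farther back than shut.
Start: joints at [-1.335, 0.326, -0.193, 1.052, 0, 1.437], TCP at [0.199, -0.513, 0.201] pointing down, gripper open.
Joint ranges: [-2.65, 2.65], [-0.97, 1.79], [-1.3, 1.35], [-1.93, 2.1], [-1.47, 1.37], [-3.14, 3.14]. Speed limits (rad/s): [2.57, 2.57, 3.14, 3.14, 3.14, 3.14].

## Interface

Orientations are given as [roll, pitch, yaw] about the fixed x, y, z axes, in that order (R = Rz(yaw) Ry(pitch) Rx(roll)).
In Python, from workcell import bot gives the robot as it stands. The module is installed in compiled form; this text tells all that it offers.
- The arm moves only by the shell command python3 -m creep 'ROWS' [FORCE]. ROWS is JSON, one flat list of numbers, 7 for each row, row after row: the turn, a rotation vector about the world's x, y, z in degrees, then the shift along the world's x, y, z in cm, then the opening, from 0 (shut) to 1 (fully open). A call has exactly 5 rows; each row is the pose to reach, as a shift and turn from the pose commanded when the call began; what a row does not reach only later rows make up. A row lasts 1/12 s, in which the tool goes at most 41.7 mm and 7.16 degrees, less where a joint would pass 70% of its speed; a pose out of reach is approached as far as the arm can. A call with a gripper value outside its range is refused whole. The fingers move at their own pace and stop on an object; FORCE is the grip in N (left out, the last holds). Time passes only in rows, so rows that repeat a pose let the fingers close, or fill a call up. It gives the time, the measured TCP pose, the force, the opening and the grip force at its end, in the units of the state.
- bot.get_obs(): the state, without advancing time (a new reading comes with each control period).
- bot.read_camera(name): name is "scene" or "top" or "wrist"; returns the picture (400x640x3 uint8, red, green, blue); there is no depth.
- bot.camera_model(name): a dict with "camera_matrix" (3x3 intrinsics, pixels), "k1" (the pictures are not rectified: a ray, as slopes to the right and down, at radius r is drawn at 1 + k1 r^2 times it, then the intrinsics apply), "position" and "attitude" of the camera in the world; the wrist camera has in their place "tool_from_camera" (4x4, takes a point from camera to tool coordinates, whose origin is the TCP and whose axes are the flange's). Camera axes: x right, y down, z forward; pixel columns grow to the right and rows downward; lengths in m; the calibration is good to about 2 mm. A picture is of the moment at which its call begins: read the wrist's pose just before it. camera_model takes no time and is no camera call.
- bot.finish_job(): hands the job in; it is judged then, once.
The state is a dict: "time_s": time; "joints": joint angles; "dq": joint speeds; "tau": joint torques, N m; "ee_pos": TCP position; "tool_rot": TCP orientation; "force": force on the tool from outside, world axes, zero at the start; "ft_torque": the same for the moment, N m; "opening": finger opening in m; "grasp_force": force on a finger pad.
Only numpy, scipy, OpenCV 4.12 (cv2) and the standard library are available. Lean on these libraries where they do the work, as an engineer would, in place of code of your own. Each camera call takes 0.05 s, during which the arm holds its last target. There are 200 camera calls.

## Task

Raise the yellow flap of the blue consumables bin by its black bar until it leans back on its stop and stays up by itself. Then take the pink ceramic nozzle out of the bin and stand it upright in the round steel dish. Leave the roll of white tape in the bin and the flap up.

Things in the scene. Friction and masses are not known exactly. Their poses are not given: they have to be found in the camera images.
- bin: Blue sheet-steel bin fixed to the bench, 130 (x) x 180 (y) x 56 mm high, walls and floor 4 mm, closed by a yellow flap 4 mm thick whose hinge runs along the bin's y at x = +65, z = 56 mm. Origin: centre of the underside, z up, front towards -x. A partition at y = 0, as high as the walls, makes two bays, 122 x 84 mm inside, centred at y = +45 and -45 mm.
- flap (a joint): Flap hinge, rad: 0 shut (level), growing as the front edge rises and swings to the back, 1.8 at the stop. The flap weighs about 0.2 kg, turns freely and falls shut; only above about 1.55 does it lean back and stay. Raised, it stands along the back rim up to z = 195 mm, with its bar behind it.
- bar (a point): Middle of the round black bar by which the flap is lifted: 11 mm thick, 100 mm long, along the bin's y, on posts 44 mm either side. 29 mm gap between bar and flap. Flap shut: 118 mm in front of the hinge axis and 40 mm above it; it moves with the flap, which reaches 18 mm beyond it. It can turn between finger pads that close across it.
- nozzle: Pink ceramic nozzle, a round tapered sleeve 40 mm tall and 18 mm across at its widest, about 12 g, standing upright on the bin's floor in one of the two bays (either one), about 12 mm nearer the front than the bay's middle. Origin at the centre of its underside, z along its axis upwards.
- tape: Roll of off-white tape, 72 mm across and 19 mm high, lying flat in the other bay. Origin at the centre of its underside.
- dish: Round shallow steel dish held to the bench by its magnetic foot, 116 mm across the rim, 22 mm high, plain steel, flat floor 5 mm thick and about 100 mm across. Origin at the centre of its underside, z up.

How it is judged:
On the way, in this order (a step that is already met when the one before it is completed fails the run):
1. the flap is raised past its balance point (value of joint flap above 1.6 rad), for 0.2 s.
2. the nozzle is lifted clear of the bin while the flap stays up (z of nozzle in the frame of bin above 0.06 m and value of joint flap above 1.5 rad), for 0.1 s.
At the end, for the whole second after the job is handed in: The nozzle stands upright (within 10 degrees), at rest on the floor of the dish, its foot within 45 mm of the dish's centre; the flap is still up (above 1.5 rad); the tape is still in the bin (horizontal distance between nozzle and dish below 0.045 m and z of nozzle in the frame of dish below 0.012 m and angle between nozzle's own z axis and vertical below 0.17 rad and linear speed of nozzle below 0.02 m/s and value of joint flap above 1.5 rad and x of tape in the frame of bin between -0.07 and 0.07 m and y of tape in the frame of bin between -0.095 and 0.095 m and z of tape in the frame of bin below 0.045 m); the robot touches nothing.
It also fails if it takes over 54 s, if anything falls off the work surface, if the arm or the gripper's body presses on something with over 40 N, if the wrist force passes 120 N, or if a joint passes its speed limit or range.

## Working session

There is one attempt and no reset: what is moved stays moved. The work goes in short steps, Python scripts to look and compute and a shell command to move; the robot and the scene stay as the last step left them, time stands still between calls to the robot, and variables do not carry over. Pictures are saved under pics/ and viewed, at most 12 in all, crops included, and the job is handed in when it is done.

```bash
mkdir -p pics; python3 - <<'E'
from workcell import bot
import cv2
o=bot.get_obs(); print(o)
for n in("scene","top"):
    m=bot.camera_model(n); print(n,m)
    cv2.imwrite(f"pics/{n}0.png",bot.read_camera(n)[:,:,::-1])
print(bot.camera_model("wrist"))
E
```

```text
{'time_s': 0.0, 'joints': array([-1.33519128e+00,  3.26959245e-01, -1.93623185e-01,  1.05198010e+00,
       -2.07625604e-06,  1.43659671e+00]), 'dq': array([ 0.00168469, -0.00063128,  0.00074432,  0.00079655,  0.00057942,
        0.00015807]), 'tau': array([-7.40376345e-04, -4.43401587e+01,  2.62438774e+01,  1.53774099e-02,
       -2.68470176e-04, -1.23462013e-05]), 'ee_pos': array([ 0.19864555, -0.51217764,  0.20007859]), 'tool_rot': array([-3.13984205e+00, -2.34255468e-04,  3.69804462e-01]), 'force': array([ 0.57996673, -0.18227326, -0.50024278]), 'ft_torque': array([-0.00690782,  0.01014056, -0.00130098]), 'grasp_force': 0.0, 'opening': 0.08570435232394517}
scene {'camera_matrix': array([[437.91839935,   0.        , 315.46536754],
       [  0.        , 437.91839935, 199.66148724],
       [  0.        ,   0.        ,   1.        ]]), 'k1': -0.06723872938338833, 'position': array([0.02212334, 0.89078911, 0.50340982]), 'attitude': array([-1.95019217, -0.01223972, -2.61974326])}
top {'camera_matrix': array([[385.53098547,   0.        , 320.02287708],
       [  0.        , 385.53098547, 202.67725362],
       [  0.        ,   0.        ,   1.        ]]), 'k1': 0.007531181174250191, 'position': array([0.39920824, 0.03786886, 1.00100009]), 'attitude': array([-3.01607307, -0.01244486, -1.58430078])}
{'camera_matrix': array([[331.14965743,   0.        , 322.52415185],
       [  0.        , 331.14965743, 195.7857927 ],
       [  0.        ,   0.        ,   1.        ]]), 'k1': -0.041315830355170724, 'tool_from_camera': array([[ 5.93817634e-04, -9.59492685e-01, -2.81732915e-01,
         7.29627018e-02],
       [ 9.99999808e-01,  5.19935420e-04,  3.36997501e-04,
         5.78084014e-06],
       [-1.76863715e-04, -2.81733061e-01,  9.59492809e-01,
        -1.72730931e-01],
       [ 0.00000000e+00,  0.00000000e+00,  0.00000000e+00,
         1.00000000e+00]])}
```

View pics/top0.png

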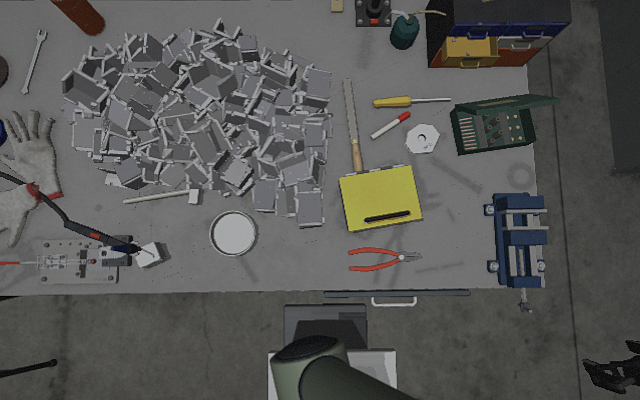

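View pics/scene0.png

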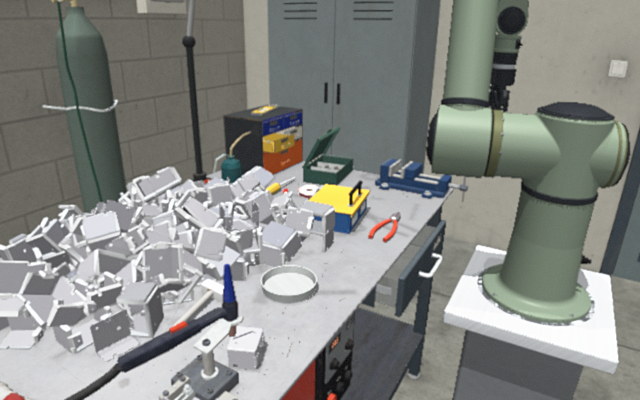

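The top view shows the yellow flap at about (381,198) with its bar at (387,216), on the robot's side. The dish is at about (233,234), and the parts pile is left of and behind the bin. The scene view agrees, with the bar at about (356,190) and the dish at (289,283).

```bash
cat > h.py <<'E'
from workcell import bot
import cv2, numpy as np
from scipy.spatial.transform import Rotation as R
def cam(name,obs=None):
    m=bot.camera_model(name)
    if name=="wrist":
        o=obs or bot.get_obs(); T=np.eye(4); T[:3,:3]=R.from_euler('xyz',o['tool_rot']).as_matrix(); T[:3,3]=o['ee_pos']
        T=T@m['tool_from_camera']; return m,T[:3,:3],T[:3,3]
    return m,R.from_euler('xyz',m['attitude']).as_matrix(),np.array(m['position'])
def rays(c,px):
    m,Rm,p=c; K=m['camera_matrix']; px=np.atleast_2d(px).astype(float)
    d=(px-K[:2,2])/np.diag(K)[:2]; s=d.copy()
    for _ in range(20): s=d/(1+m['k1']*(s**2).sum(1,keepdims=True))
    return np.c_[s,np.ones(len(s))]@Rm.T
def onz(c,px,z):
    r=rays(c,px); p=c[2]; return p+r*((z-p[2])/r[:,2:3])
def proj(c,P):
    m,Rm,p=c; q=(np.atleast_2d(P)-p)@Rm; s=q[:,:2]/q[:,2:]; s=s*(1+m['k1']*(s**2).sum(1,keepdims=True))
    return s@m['camera_matrix'][:2,:2].T+m['camera_matrix'][:2,2]
def tri(c1,p1,c2,p2):
    a,b=rays(c1,p1)[0],rays(c2,p2)[0]; A=np.c_[a,-b]; t=np.linalg.lstsq(A,c2[2]-c1[2],rcond=None)[0]
    x,y=c1[2]+a*t[0],c2[2]+b*t[1]; return (x+y)/2,np.linalg.norm(x-y)
E
python3 - <<'E'
from h import *
im=cv2.imread("pics/top0.png"); hsv=cv2.cvtColor(im,cv2.COLOR_BGR2HSV)
c=cam("top")
y=cv2.inRange(hsv,(22,120,80),(35,255,255)); 
roi=np.zeros_like(y); roi[155:240,330:432]=1; y*=roi
k=max(cv2.findContours(y,0,2)[0],key=cv2.contourArea)
box=cv2.boxPoints(cv2.minAreaRect(k)); W=onz(c,box,.059); print(box.round(1).tolist(),W.round(4).tolist(),W.mean(0))
print([np.linalg.norm(W[i]-W[i-1]).round(4) for i in range(4)])
b=cv2.inRange(hsv,(0,0,0),(180,255,60)); m=np.zeros_like(b); cv2.fillPoly(m,[cv2.convexHull(k)],255); m=cv2.erode(m,np.ones((7,7)))
b&=m; kb=max(cv2.findContours(b,0,2)[0],key=cv2.contourArea); rb=cv2.minAreaRect(kb); bb=cv2.boxPoints(rb)
print(rb, onz(c,[rb[0]],.098), onz(c,bb,.098).round(4).tolist())
g=cv2.cvtColor(im,6)[195:270,195:272]
h=cv2.HoughCircles(g,cv2.HOUGH_GRADIENT,1,50,param1=100,param2=15,minRadius=18,maxRadius=30); print(h)
px=h[0,0,:2]+[195,195]; print(onz(c,px,.022), onz(c,px,.022)-onz(c,px+[h[0,0,2],0],.022))
E
```

```text
[[338.29998779296875, 177.39999389648438], [411.8999938964844, 164.0], [421.70001220703125, 218.0], [348.1000061035156, 231.39999389648438]] [[0.5807, -0.0216, 0.059], [0.6126, -0.2066, 0.059], [0.4771, -0.2249, 0.059], [0.4465, -0.043, 0.059]] [ 0.52921662 -0.12401168  0.059     ]
[np.float64(0.1358), np.float64(0.1877), np.float64(0.1368), np.float64(0.1844)]
((386.5464172363281, 216.25961303710938), (4.008026599884033, 45.70556640625), 79.87532806396484) [[ 0.47889038 -0.13113984  0.098     ]] [[0.4747, -0.0771, 0.098], [0.4924, -0.184, 0.098], [0.4831, -0.1853, 0.098], [0.4654, -0.0785, 0.098]]
[[[39.5 38.5 21. ]]]
[[0.44668135 0.24111988 0.022     ]] [[0.00069682 0.05291235 0.        ]]
```

```bash
python3 -m creep '[0,0,5.2,1.8,2.5,0.4,1, 0,0,10.4,3.7,5.1,0.8,1, 0,0,15.6,5.6,7.6,1.2,1, 0,0,20.8,7.5,10.2,1.6,1, 0,0,26,9.3,12.7,2,1]' 60
python3 -m creep '[0,0,5.2,1.8,2.5,0,1, 0,0,10.4,3.7,5.1,0,1, 0,0,15.6,5.6,7.6,0,1, 0,0,20.8,7.5,10.2,0,1, 0,0,26,9.3,12.7,0,1]'
python3 -m creep '[0,0,5.2,2.0,2.7,0,1, 0,0,10.4,4.1,5.6,0,1, 0,0,15.6,6.2,8.4,0,1, 0,0,26.2,9.4,12.6,0,1, 0,0,26.2,9.4,12.6,0,1]'
python3 -m creep '[0,0,0,0,0,-1,1, 0,0,0,0,0,-2,1, 0,0,0,0,0,-2,1, 0,0,0,0,0,-2,1, 0,0,0,0,0,-2,1]'
python3 - <<'E'
from h import *
o=bot.get_obs(); im=bot.read_camera("wrist")[:,:,::-1]; cv2.imwrite("pics/w1.png",im)
print(o['ee_pos'],o['tool_rot'],o['joints'])
c=cam("wrist",o)
print(proj(c,[[.479,-.132,.096],[.4655,-.078,.096],[.4925,-.184,.096]]))
E
```

```text
time_s: 0.52
ee_pos: [0.2923, -0.3842, 0.2206]
tool_rot: [-3.141, -0.001, 0.828]
force: [-0.0, 0.1, 0.4]
opening: 0.0854
grasp_force: 0.0
time_s: 0.93
ee_pos: [0.3853, -0.2572, 0.2207]
tool_rot: [-3.141, -0.0, 1.282]
force: [0.6, -0.3, 0.1]
opening: 0.0857
grasp_force: 0.0
time_s: 1.35
ee_pos: [0.481, -0.1288, 0.2206]
tool_rot: [3.14, -0.002, 1.744]
force: [-0.4, -0.3, -1.0]
opening: 0.0852
grasp_force: 0.0
time_s: 1.77
ee_pos: [0.478, -0.1338, 0.2006]
tool_rot: [-3.141, -0.0, 1.732]
force: [0.7, 0.2, 1.0]
opening: 0.0852
grasp_force: 0.0
[ 0.47797722 -0.13376747  0.20061371] [-3.14073244e+00 -2.83688267e-04  1.73210077e+00] [-4.21552909e-01  2.28152191e-01 -3.27850005e-01  1.01566846e+00
 -2.36619876e-04  9.87938956e-01]
[[322.53021626 183.38209634]
 [316.88488974 117.64902491]
 [327.9615153  240.4266952 ]]
```

View pics/w1.png

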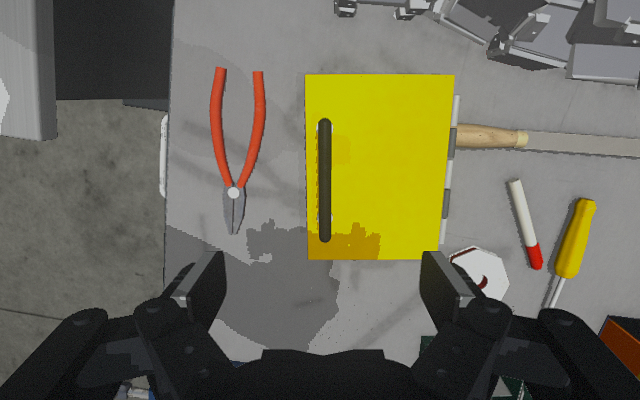

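The wrist view shows the bar running vertically at column 325, rows 118–242. That is about 2 mm from the prediction and aligned with the pads. I'll descend and grip.

```bash
python3 -m creep '[0,0,0,0.3,0.4,-2.4,1, 0,0,0,0.3,0.4,-4.8,1, 0,0,0,0.3,0.4,-7.2,1, 0,0,0,0.3,0.4,-9.6,1, 0,0,0,0.3,0.4,-11.9,1]' 25
python3 -m creep '[0,0,0,0,0,0,0.6, 0,0,0,0,0,0,0.4, 0,0,0,0,0,0,0.2, 0,0,0,0,0,0,0, 0,0,0,0,0,0,0]'
python3 -m creep '[0,0,0,0,0,0,0, 0,0,0,0,0,0,0, 0,0,0,0,0,0,0, 0,0,0,0,0,0,0, 0,0,0,0,0,0,0]'
```

```text
time_s: 2.23
ee_pos: [0.4818, -0.1297, 0.0813]
tool_rot: [3.141, 0.001, 1.733]
force: [-0.5, -0.2, 0.3]
opening: 0.0855
grasp_force: 0.0
time_s: 2.65
ee_pos: [0.483, -0.1295, 0.0835]
tool_rot: [3.139, 0.002, 1.734]
force: [-0.5, 0.0, -0.7]
opening: 0.0254
grasp_force: 0.0
time_s: 3.07
ee_pos: [0.4818, -0.1288, 0.0819]
tool_rot: [3.142, 0.0, 1.735]
force: [-0.3, -0.2, -0.9]
opening: 0.0002
grasp_force: 0.0
```

```bash
python3 - <<'E'
from h import *
a=bot.read_camera("wrist")[:,:,::-1]; b=bot.read_camera("scene")[:,:,::-1]
b=cv2.resize(b[140:260,260:440],None,fx=3,fy=3,interpolation=cv2.INTER_CUBIC)
v=np.zeros((560,640,3),np.uint8); v[:200]=cv2.resize(a[100:400,100:540],(640,436))[:200] if 0 else cv2.resize(a[60:400],(640,200)); v[200:560,:540]=b
cv2.imwrite("pics/c2.png",v)
E
```

```text
(no output)
```

View pics/c2.png

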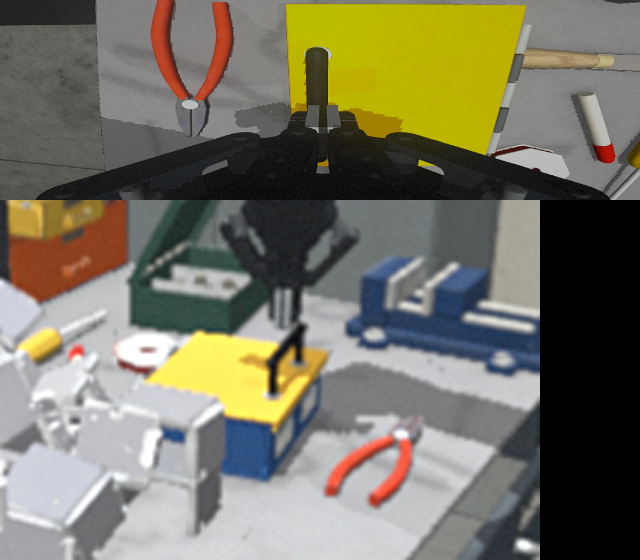

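```bash
python3 - <<'E'
from h import *
s,t=cam("scene"),cam("top"); o=bot.get_obs()
print("bar",tri(s,[355.5,187.5],t,[386.5,216.3]))
print(o['ee_pos'],"tcp in scene",proj(s,o['ee_pos']),"bar mid expect",proj(s,[[.481,-.13,.096],[.472,-.08,.096],[.489,-.18,.096]]))
print(np.array(proj(s,[[.481,-.13,.096],[.481,-.13,.086],[.481,-.13,.07]])))
im=cv2.imread("pics/scene0.png"); g=im[175:215,340:375].max(2)
ys,xs=np.where(g<45); 
for c in sorted(set(xs)): print(c+340, ys[xs==c].min()+175, ys[xs==c].max()+175,end='; ')
E
```

```text
bar (array([ 0.47896876, -0.13136984,  0.09614555]), np.float64(1.9681880506089054e-05))
[ 0.48180686 -0.12882119  0.08188868] tcp in scene [[353.91889235 192.50649354]] bar mid expect [[354.60621022 187.56220431]
 [349.5731244  193.80767511]
 [359.59620888 181.83387574]]
[[354.60621022 187.56220431]
 [354.44048523 191.0169264 ]
 [354.17677255 196.5004383 ]]
350 194 203; 351 192 203; 352 191 192; 353 190 191; 354 189 190; 355 188 189; 356 186 187; 357 185 187; 358 184 187; 359 183 193; 360 182 184;
```

```bash
python3 - <<'E'
from h import *
b=bot.read_camera("scene")[:,:,::-1]
b=cv2.resize(b[160:220,320:400],None,fx=7,fy=7,interpolation=cv2.INTER_NEAREST)
a=bot.read_camera("wrist")[:,:,::-1]; a=cv2.resize(a[90:340,220:420],(448,560)); 
v=np.zeros((560,800,3),np.uint8); v[:420,:560]=b[:, :]; v[:,420:]=a[:,34:414]
cv2.imwrite("pics/c3.png",v)
E
```

```text
(no output)
```

View pics/c3.png

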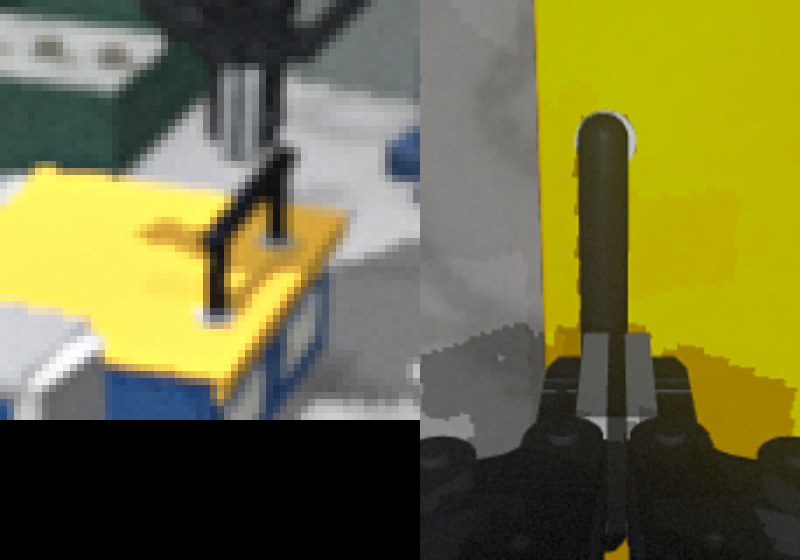

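Both views show the shut fingertips standing above the bar, at scene px (353,182) where the TCP projects to (354,192). The tips are therefore about 29 mm short of the reported TCP, at z ≈ 0.111. I'll reopen, go 3 cm lower and close.

```bash
python3 -m creep '[0,0,0,0,0,0,0.6, 0,0,0,0,0,0,0.6, 0,0,0,0,0,0,0.6, 0,0,0,0,0,0,0.6, 0,0,0,0,0,0,0.6]' 30
python3 -m creep '[0,0,0,-0.1,0,-1,0.6, 0,0,0,-0.1,0,-2,0.6, 0,0,0,-0.1,0,-3,0.6, 0,0,0,-0.1,0,-3,0.3, 0,0,0,-0.1,0,-3,0]'
python3 -m creep '[0,0,0,0,0,0,0, 0,0,0,0,0,0,0, 0,0,0,0,0,0,0, 0,0,0,0,0,0,0, 0,0,0,0,0,0,0]'
python3 - <<'E'
import numpy as np
u=np.array([np.cos(.161),np.sin(.161)])
P=[]
for th in np.linspace(0,1.78,11):
    a=th+.327; b=np.array([-.1246*np.cos(a),.056+.1246*np.sin(a)]); f=np.radians(20)*th/1.78
    t=b-.043*np.array([np.sin(f),np.cos(f)]); P.append([*(np.array([-np.sin(.161),np.cos(.161)])*np.degrees(f)),*(u*t[0]*100),t[1]*100])
P=np.array(P); print((P[:6]-P[0]).round(2)); print((P[5:]-P[5]).round(2))
E
```

```text
time_s: 3.68
ee_pos: [0.4818, -0.1288, 0.0819]
tool_rot: [-3.142, -0.0, 1.735]
force: [-0.1, -0.8, 0.5]
opening: 0.0515
grasp_force: 0.0
time_s: 4.1
ee_pos: [0.4799, -0.1285, 0.051]
tool_rot: [-3.14, -0.001, 1.735]
force: [-0.2, -0.2, 0.6]
opening: 0.0282
grasp_force: 0.0
time_s: 4.52
ee_pos: [0.4788, -0.1291, 0.0519]
tool_rot: [-3.138, 0.001, 1.734]
force: [-4.5, -1.7, 1.8]
opening: 0.0096
grasp_force: 29.3
[[ 0.    0.    0.    0.    0.  ]
 [-0.32  1.97  0.74  0.12  2.03]
 [-0.64  3.95  1.81  0.29  3.87]
 [-0.96  5.92  3.19  0.52  5.47]
 [-1.28  7.9   4.82  0.78  6.78]
 [-1.6   9.87  6.65  1.08  7.75]]
[[ 0.    0.    0.    0.    0.  ]
 [-0.32  1.97  1.96  0.32  0.61]
 [-0.64  3.95  4.    0.65  0.83]
 [-0.96  5.92  6.03  0.98  0.67]
 [-1.28  7.9   8.    1.3   0.13]
 [-1.6   9.87  9.83  1.6  -0.78]]
```

The bar is gripped: 9.6 mm opening, 29 N. Next is swinging the flap along its arc while tilting the tool gradually to 20°.

```bash
python3 -m creep '[-0.16,1,0,0.35,0.06,1.03,0, -0.32,2,0,0.74,0.12,2.03,0, -0.48,3,0,1.25,0.2,2.97,0, -0.64,3.95,0,1.81,0.29,3.87,0, -0.8,4.9,0,2.48,0.4,4.69,0]'
python3 -m creep '[-0.16,1,0,0.71,0.12,0.78,0, -0.32,2,0,1.5,0.25,1.46,0, -0.48,3,0,2.34,0.38,2.09,0, -0.64,3.95,0,3.24,0.53,2.61,0, -0.8,4.9,0,4.17,0.68,3.06,0]'
```

```text
time_s: 4.93
ee_pos: [0.5017, -0.1253, 0.0993]
tool_rot: [-3.046, 0.001, 1.734]
force: [-10.3, -3.2, 4.8]
opening: 0.0096
grasp_force: 29.6
time_s: 5.35
ee_pos: [0.5448, -0.1182, 0.1317]
tool_rot: [-2.963, 0.0, 1.735]
force: [-3.6, 0.6, 3.2]
opening: 0.0097
grasp_force: 29.5
```

```bash
python3 -m creep '[-0.16,1,0,0.97,0.16,0.33,0, -0.32,2,0,1.96,0.32,0.61,0, -0.48,3,0,2.98,0.48,0.75,0, -0.64,3.95,0,4,0.65,0.83,0, -0.8,4.9,0,5.02,0.82,0.78,0]'
python3 -m creep '[-0.16,1,0,1.01,0.16,-0.11,0, -0.32,2,0,2,0.32,-0.35,0, -0.48,3,0,2.98,0.48,-0.65,0, -0.64,3.95,0,3.91,0.64,-1.08,0, -0.8,4.9,0,4.81,0.78,-1.56,0]'
python3 -m creep '[0,0,0,0,0,0,0, 0,0,0,0,0,0,0, 0,0,0,0,0,0,0, 0,0,0,0,0,0,0, 0,0,0,0,0,0,0]'
python3 - <<'E'
from h import *
b=bot.read_camera("scene")[:,:,::-1]
cv2.imwrite("pics/s4.png",cv2.resize(b[100:260,260:460],None,fx=3,fy=3,interpolation=cv2.INTER_CUBIC))
E
```

```text
time_s: 5.77
ee_pos: [0.5976, -0.1095, 0.1387]
tool_rot: [-2.881, -0.0, 1.735]
force: [-1.8, 0.6, 5.3]
opening: 0.0099
grasp_force: 30.5
time_s: 6.18
ee_pos: [0.6455, -0.1017, 0.1225]
tool_rot: [-2.793, -0.001, 1.735]
force: [-19.3, -0.1, 43.9]
opening: 0.0096
grasp_force: 35.3
time_s: 6.6
ee_pos: [0.6449, -0.102, 0.122]
tool_rot: [-2.794, -0.001, 1.734]
force: [-5.5, 0.4, 2.5]
opening: 0.0097
grasp_force: 31.1
```

View pics/s4.png

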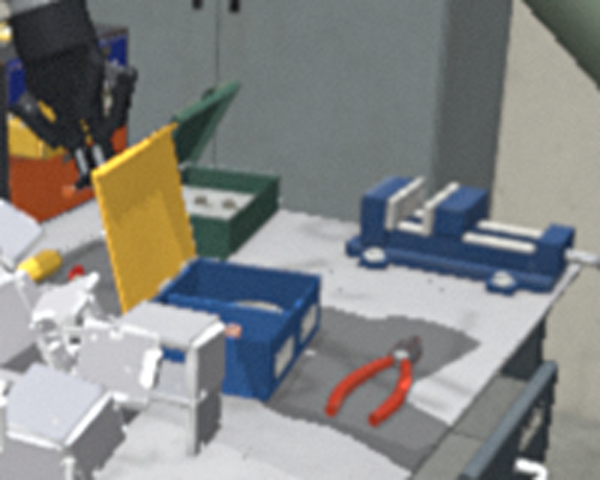

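The flap is up and leaning back at about (145,215) in the crop. The pink nozzle is in the left (+y) bay at crop (232,330), and the tape is in the right bay at (258,305). I'll open the fingers slightly and withdraw along the tool axis.

```bash
python3 -m creep '[0,0,0,0,0,0,0.27, 0,0,0,0,0,0,0.27, 0,0,0,0,0,0,0.27, 0,0,0,0,0,0,0.27, 0,0,0,0,0,0,0.27]'
python3 -m creep '[0,0,0,0.5,0.08,1.4,0.27, 0,0,0,1,0.16,2.8,0.27, 0,0,0,1.5,0.24,4.2,0.27, 0,0,0,2.1,0.33,5.8,0.27, 0,0,0,2.7,0.44,7.5,0.27]'
python3 - <<'E'
from h import *
s,t=cam("scene"),cam("top")
b=bot.read_camera("scene")[:,:,::-1]; a=bot.read_camera("top")[:,:,::-1]
v=np.zeros((480,800,3),np.uint8)
v[:,:400]=cv2.resize(b[100:260,290:424],(400,480)); v[:400,400:]=cv2.resize(a[140:260,330:450],(400,400)); cv2.imwrite("pics/c5.png",v)
for n,im,(r0,r1,c0,c1) in(("scene",b,(190,240,320,370)),("top",a,(150,250,330,430))):
    h=cv2.cvtColor(im,40)[r0:r1,c0:c1]; m=cv2.inRange(h,(0,50,60),(14,255,255))|cv2.inRange(h,(165,50,60),(180,255,255))
    N,_,st,ce=cv2.connectedComponentsWithStats(m); print(n,[(st[i].tolist(),(ce[i]+[c0,r0]).round(1).tolist()) for i in range(1,N)])
E
```

```text
time_s: 7.07
ee_pos: [0.646, -0.102, 0.1215]
tool_rot: [-2.796, -0.001, 1.735]
force: [0.4, 0.2, 1.2]
opening: 0.0229
grasp_force: 0.0
time_s: 7.48
ee_pos: [0.6728, -0.0976, 0.1972]
tool_rot: [-2.795, -0.001, 1.734]
force: [0.5, 0.2, 0.3]
opening: 0.0229
grasp_force: 0.0
scene [([15, 19, 5, 3, 14], [337.1, 210.1]), ([48, 42, 2, 7, 10], [368.7, 235.3])]
top []
```

View pics/c5.png

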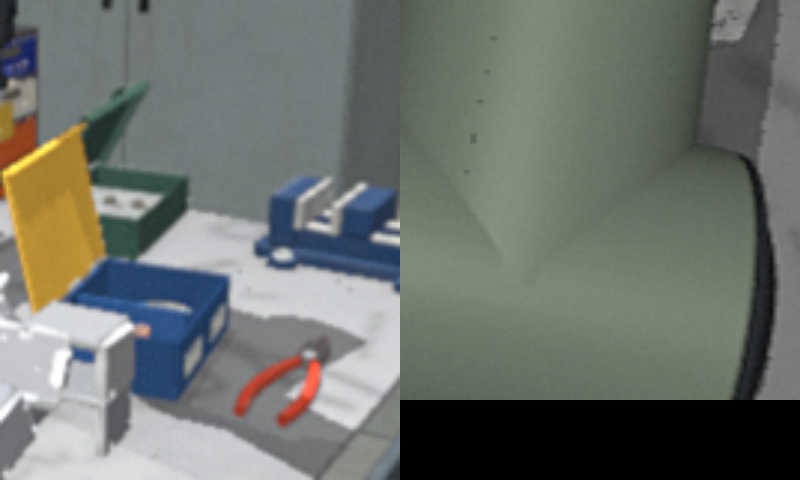

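The flap stays up with the gripper clear of it. The nozzle shows at scene px (337,210), while the arm covers the top view. I'll go up and over to hover above the +y bay.

```bash
python3 -m creep '[0,0,0,0,0,2,0.27, 0,0,0,0,0,4,0.27, 0,0,0,0,0,6,0.27, 0,0,0,0,0,8,0.27, 0,0,0,0,0,8.5,0.27]'
python3 -m creep '[0.6,-3.9,0,-3.2,0.4,0,0.27, 1.3,-7.8,0,-6.4,0.7,0,0.27, 1.9,-11.7,0,-9.6,1.1,0,0.27, 2.5,-15.6,0,-12.8,1.4,0,0.27, 3.2,-19.6,0,-15.9,1.8,0,0.5]'
python3 -m creep '[0,0,0,0,0,-3,0.5, 0,0,0,0,0,-6,0.5, 0,0,0,0,0,-9,0.5, 0,0,0,0,0,-9.5,0.5, 0,0,0,0,0,-9.5,0.5]'
python3 - <<'E'
from h import *
s=cam("scene"); print("scene ray z=.044",onz(s,[337.1,210.1],.042))
o=bot.get_obs(); im=bot.read_camera("wrist")[:,:,::-1]; cv2.imwrite("pics/w6.png",im); c=cam("wrist",o)
print(o['ee_pos'],o['tool_rot'])
h=cv2.cvtColor(im,40); m=cv2.inRange(h,(0,50,60),(14,255,255))|cv2.inRange(h,(165,50,60),(180,255,255))
N,_,st,ce=cv2.connectedComponentsWithStats(m)
for i in range(1,N):
    if st[i][4]>60: print(st[i].tolist(),ce[i].round(1),onz(c,ce[i],.044)[0].round(4),onz(c,ce[i],.024)[0].round(4))
E
```

```text
time_s: 8.0
ee_pos: [0.6736, -0.0981, 0.2831]
tool_rot: [-2.802, 0.002, 1.735]
force: [-1.9, -0.7, 0.2]
opening: 0.023
grasp_force: 0.0
time_s: 8.42
ee_pos: [0.6131, -0.0933, 0.2874]
tool_rot: [-3.03, -0.002, 1.733]
force: [1.4, -0.3, 1.5]
opening: 0.034
grasp_force: 0.0
time_s: 8.83
ee_pos: [0.6115, -0.093, 0.1921]
tool_rot: [-3.022, -0.004, 1.733]
force: [-0.8, 0.1, 0.1]
opening: 0.0423
grasp_force: 0.0
scene ray z=.044 [[ 0.50680635 -0.08016465  0.042     ]]
[ 0.61145468 -0.09301131  0.19206105] [-3.02239387 -0.00418568  1.73290054]
[119, 87, 28, 111, 1340] [129.3 140.8] [ 0.3878 -0.0981  0.044 ] [ 0.3732 -0.1031  0.024 ]
[148, 92, 22, 108, 1279] [160.3 143.5] [ 0.423  -0.0949  0.044 ] [ 0.4106 -0.0997  0.024 ]
[235, 135, 26, 19, 336] [248.1 144. ] [ 0.5168 -0.079   0.044 ] [ 0.5102 -0.0828  0.024 ]
[436, 266, 22, 31, 373] [447.3 281.6] [ 0.7439 -0.1842  0.044 ] [ 0.7515 -0.1945  0.024 ]
```

View pics/w6.png

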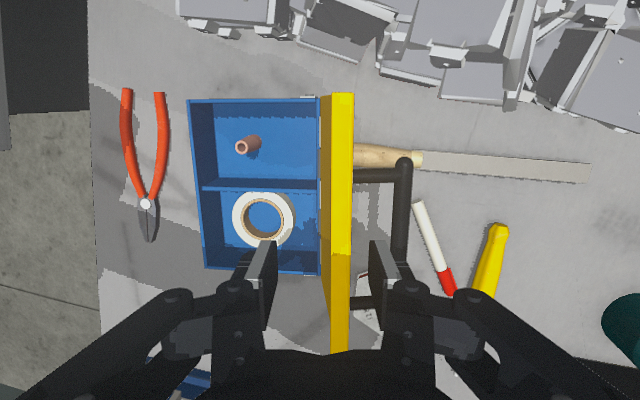

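The nozzle's top ring is at about (242,147), the tape at (263,220), and the flap is edge-on at column 340. The last sideways move was cut short by the joint speed limit, so the tool is still over the flap, clear of it. I'll rise and finish the sideways move more slowly.

```bash
python3 -m creep '[0,0,0,0,0,2,0.5, 0,0,0,0,0,4,0.5, 0.2,-1.3,0,-1,0.1,4,0.5, 0.4,-2.6,0,-2,0.2,4,0.5, 0.6,-4,0,-4,0.5,4,0.5]'
python3 -m creep '[0.2,-1.3,0,-1.5,0.2,0,0.5, 0.5,-2.7,0,-3,0.4,0,0.5, 0.5,-2.7,0,-4.5,0.6,0,0.5, 0.5,-2.7,0,-6.1,0.8,0,0.5, 0.5,-2.7,0,-6.1,0.8,0,0.5]'
```

```text
time_s: 9.3
ee_pos: [0.5765, -0.0893, 0.2368]
tool_rot: [-3.104, 0.001, 1.733]
force: [-0.8, -0.1, -0.1]
opening: 0.0428
grasp_force: 0.0
time_s: 9.72
ee_pos: [0.5117, -0.0804, 0.2371]
tool_rot: [3.135, -0.001, 1.733]
force: [-0.7, 0.2, 0.4]
opening: 0.0428
grasp_force: 0.0
```

```bash
python3 -m creep '[0,0,0,0,0,-2,0.5, 0,0,0,0,0,-4,0.5, 0,0,0,0,0,-6,0.5, 0,0,0,0,0,-8,0.5, 0,0,0,0,0,-9,0.5]'
python3 - <<'E'
from h import *
bot.read_camera("wrist")
o=bot.get_obs(); im=bot.read_camera("wrist")[:,:,::-1].copy(); c=cam("wrist",o)
print(o['ee_pos'],o['tool_rot'])
h=cv2.cvtColor(im,40); m=cv2.inRange(h,(0,50,60),(14,255,255))|cv2.inRange(h,(165,50,60),(180,255,255))
N,_,st,ce=cv2.connectedComponentsWithStats(m)
for i in range(1,N):
    if st[i][4]>100: print(st[i].tolist(),ce[i].round(1),onz(c,ce[i],.044)[0].round(4),onz(c,ce[i],.024)[0].round(4))
# pads' expected axis and nozzle prediction
for z in(.044,.004): print(proj(c,[.51,-.0805,z]).round(1))
cv2.imwrite("pics/w7.png",cv2.resize(im[20:320,170:470],(600,600)))
E
```

```text
time_s: 10.13
ee_pos: [0.5136, -0.0807, 0.1439]
tool_rot: [3.137, -0.002, 1.733]
force: [-0.7, -0.0, 0.7]
opening: 0.0425
grasp_force: 0.0
[ 0.51259305 -0.08037296  0.14265521] [ 3.13925870e+00 -3.02541835e-03  1.73329135e+00]
[148, 116, 32, 131, 1840] [160.6 178. ] [ 0.3773 -0.0942  0.044 ] [ 0.3681 -0.1005  0.024 ]
[184, 121, 30, 128, 1657] [201.2 181.4] [ 0.4119 -0.0916  0.044 ] [ 0.4053 -0.0977  0.024 ]
[309, 171, 18, 26, 377] [317.2 183.4] [ 0.5092 -0.0775  0.044 ] [ 0.5097 -0.0825  0.024 ]
[[317.6 186.9]]
[[318.1 176.4]]
```

View pics/w7.png

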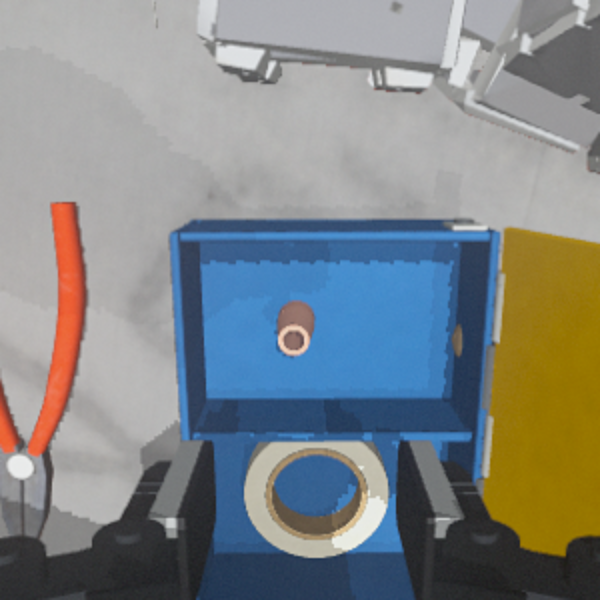

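The nozzle's ring is at crop (294,340), which is px (317,190), so it stands at about (0.510,−0.083). I'll shift −3 and −2.5 mm, descend 15.5 cm and grip.

```bash
python3 -m creep '[0,0,0,-0.3,-0.25,-2,0.5, 0,0,0,-0.3,-0.25,-4,0.5, 0,0,0,-0.3,-0.25,-6,0.5, 0,0,0,-0.3,-0.25,-8,0.5, 0,0,0,-0.3,-0.25,-9,0.5]' 25
python3 -m creep '[0,0,0,0,0,-1.3,0.5, 0,0,0,0,0,-2.6,0.5, 0,0,0,0,0,-3.9,0.5, 0,0,0,0,0,-5.2,0.5, 0,0,0,0,0,-6.5,0.5]'
python3 -m creep '[0,0,0,0,0,0,0.4, 0,0,0,0,0,0,0.3, 0,0,0,0,0,0,0.2, 0,0,0,0,0,0,0.1, 0,0,0,0,0,0,0]'
python3 -m creep '[0,0,0,0,0,0,0, 0,0,0,0,0,0,0, 0,0,0,0,0,0,0, 0,0,0,0,0,0,0, 0,0,0,0,0,0,0]'
```

```text
time_s: 10.65
ee_pos: [0.5105, -0.0832, 0.0543]
tool_rot: [3.137, -0.002, 1.733]
force: [-0.3, 0.7, -0.4]
opening: 0.0425
grasp_force: 0.0
time_s: 11.07
ee_pos: [0.5119, -0.0836, -0.0094]
tool_rot: [3.135, -0.001, 1.733]
force: [0.5, -0.3, -1.0]
opening: 0.0425
grasp_force: 0.0
time_s: 11.48
ee_pos: [0.5111, -0.0834, -0.0091]
tool_rot: [3.135, -0.001, 1.733]
force: [0.5, 0.2, 2.6]
opening: 0.0142
grasp_force: 24.9
time_s: 11.9
ee_pos: [0.5111, -0.0833, -0.0091]
tool_rot: [3.135, -0.001, 1.733]
force: [1.1, 0.1, 6.3]
opening: 0.014
grasp_force: 25.2
```

```bash
python3 -m creep '[0,0,0,0,0,1.5,0, 0,0,0,0,0,4,0, 0,0,0,0,0,7,0, 0,0,0,0,0,10,0, 0,0,0,0,0,13,0]'
python3 -m creep '[0,0,0,0,0,2,0, 0,0,0,0,0,4,0, 0,0,0,0,0,5,0, 0,0,0,0,0,5,0, 0,0,0,0,0,5,0]'
python3 - <<'E'
from h import *
o=bot.get_obs(); im=bot.read_camera("wrist")[:,:,::-1].copy(); c=cam("wrist",o); print(o['ee_pos'],o['tool_rot'])
b=bot.read_camera("scene")[:,:,::-1]
print(proj(c,o['ee_pos']+[0,0,.013]),proj(c,o['ee_pos']+[0,0,.053]))
v=np.zeros((480,800,3),np.uint8); v[:,:400]=cv2.resize(b[100:260,290:424],(400,480)); v[:480,400:]=cv2.resize(im[150:310,256:390],(400,480)); cv2.imwrite("pics/c8.png",v)
E
```

```text
time_s: 12.32
ee_pos: [0.5092, -0.0828, 0.121]
tool_rot: [3.138, -0.002, 1.733]
force: [-0.0, -0.5, -1.4]
opening: 0.0142
grasp_force: 24.6
time_s: 12.73
ee_pos: [0.5097, -0.083, 0.1694]
tool_rot: [3.137, -0.002, 1.733]
force: [-1.0, 0.2, 0.0]
opening: 0.0141
grasp_force: 24.6
[ 0.50968479 -0.08297892  0.16944287] [ 3.13704856e+00 -1.90714363e-03  1.73325894e+00]
[[320.14051025 241.46116103]] [[319.9709014  281.73071218]]
```

View pics/c8.png

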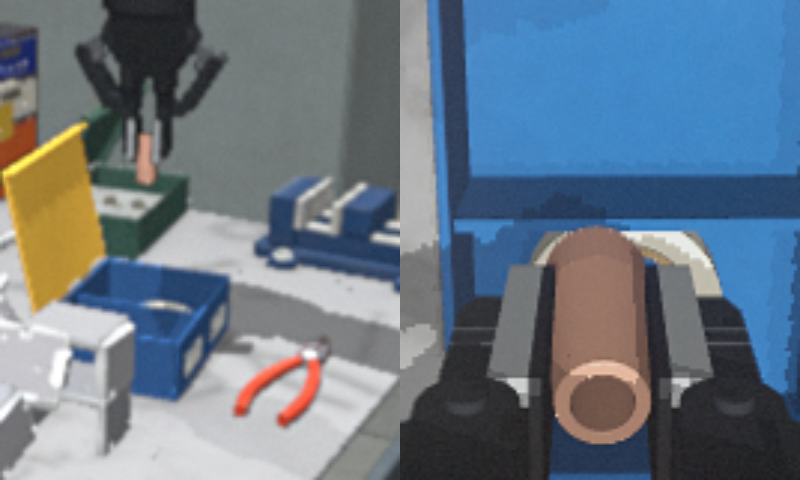

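The nozzle is held upright between the pads, seen in the scene crop at (147,160) and in the wrist crop at (600,330). The flap is still up and the tape is in the bin. I'll carry it to the dish.

```bash
python3 -m creep '[0,0,0,0,0,1.5,0, 0,0,0,-0.2,1.5,3,0, 0,0,0,-0.8,4.2,3,0, 0,0,0,-1.4,7.2,3,0, 0,0,0,-2,10.4,3,0]'
python3 -m creep '[0,0,0,-0.6,3.2,0,0, 0,0,0,-1.2,6.4,0,0, 0,0,0,-1.9,9.6,0,0, 0,0,0,-2.5,12.8,0,0, 0,0,0,-3,15,0,0]'
python3 -m creep '[0,0,0,-0.5,2.5,0,0, 0,0,0,-0.9,4.5,0,0, 0,0,0,-1.2,6,0,0, 0,0,0,-1.3,7,0,0, 0,0,0,-1.3,7,0,0]'
python3 - <<'E'
from h import *
bot.read_camera("wrist"); o=bot.get_obs(); im=bot.read_camera("wrist")[:,:,::-1].copy(); c=cam("wrist",o); print(o['ee_pos'],o['tool_rot'])
s=cam("scene"); b=bot.read_camera("scene")[:,:,::-1]
print("foot expect",proj(s,o['ee_pos']+[0,0,.013]),"dish c",proj(s,[.4467,.2411,.022]),"dish in wrist",proj(c,[.4467,.2411,.005]))
h=cv2.cvtColor(b.copy(),40); m=cv2.inRange(h,(0,60,90),(14,255,255)); N,_,st,ce=cv2.connectedComponentsWithStats(m)
print([(st[i].tolist()) for i in range(1,N) if st[i][4]>40 and 150<st[i][0]<420])
v=np.zeros((400,800,3),np.uint8); v[:,:400]=b[:,120:520]; v[:,400:]=im[:,120:520]; cv2.imwrite("pics/c9.png",v)
E
```

```text
time_s: 13.25
ee_pos: [0.4888, 0.0216, 0.1983]
tool_rot: [3.139, -0.003, 1.731]
force: [0.4, -0.1, 0.1]
opening: 0.0137
grasp_force: 24.6
time_s: 13.67
ee_pos: [0.458, 0.1732, 0.1981]
tool_rot: [3.14, -0.003, 1.735]
force: [1.1, 0.0, -0.3]
opening: 0.0143
grasp_force: 24.6
time_s: 14.08
ee_pos: [0.4458, 0.2422, 0.1984]
tool_rot: [3.139, -0.002, 1.736]
force: [0.4, 0.1, -0.2]
opening: 0.0141
grasp_force: 24.6
[0.44614314 0.24118196 0.19859879] [ 3.13909599e+00 -1.29379177e-03  1.73471261e+00]
foot expect [[290.41734963 191.03271322]] dish c [[291.08919522 277.35504385]] dish in wrist [[321.29739862 165.57027629]]
[[263, 152, 16, 22, 234], [283, 170, 12, 24, 158], [368, 218, 24, 21, 145], [383, 219, 15, 23, 126], [169, 321, 18, 12, 110], [331, 337, 8, 12, 49], [282, 360, 33, 40, 694], [327, 393, 10, 7, 58]]
```

View pics/c9.png

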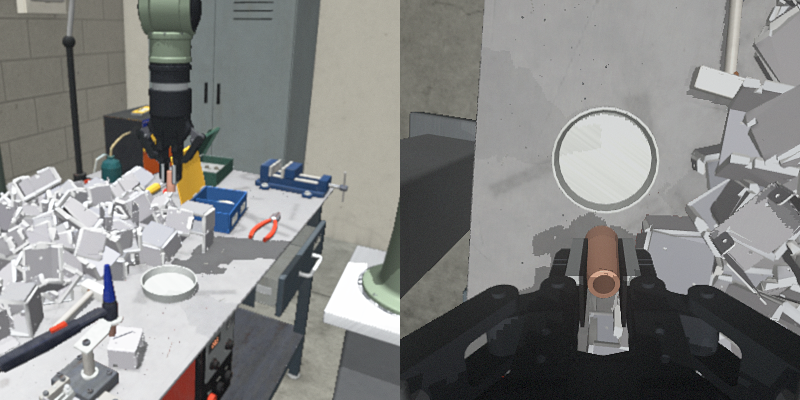

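The nozzle hangs upright over the dish: its foot is at scene row 194 against about 193 expected. The dish centre in the wrist view is at px (326,160), a few mm further in +y. I'll shift slightly and lower.

```bash
python3 -m creep '[0,0,0,0.2,0.4,-2.5,0, 0,0,0,0.2,0.5,-5,0, 0,0,0,0.2,0.5,-7.5,0, 0,0,0,0.2,0.5,-10,0, 0,0,0,0.2,0.5,-12,0]'
python3 -m creep '[0,0,0,0,0,-2,0, 0,0,0,0,0,-4,0, 0,0,0,0,0,-6,0, 0,0,0,0,0,-7,0, 0,0,0,0,0,-7.5,0]'
python3 -m creep '[0,0,0,0,0,-0.2,0, 0,0,0,0,0,-0.4,0, 0,0,0,0,0,-0.6,0, 0,0,0,0,0,-0.8,0, 0,0,0,0,0,-0.8,0]'
```

```text
time_s: 14.65
ee_pos: [0.4484, 0.2445, 0.078]
tool_rot: [3.138, -0.001, 1.731]
force: [-0.6, 0.2, 0.4]
opening: 0.0139
grasp_force: 24.6
time_s: 15.07
ee_pos: [0.4478, 0.2446, 0.0032]
tool_rot: [3.14, -0.001, 1.732]
force: [-0.6, -0.1, 0.4]
opening: 0.0143
grasp_force: 24.6
time_s: 15.48
ee_pos: [0.4491, 0.2462, -0.003]
tool_rot: [3.136, -0.002, 1.733]
force: [-0.8, 1.0, -0.1]
opening: 0.0142
grasp_force: 24.6
```

```bash
python3 -m creep '[0,0,0,0,0,-0.05,0, 0,0,0,0,0,-0.1,0, 0,0,0,0,0,-0.15,0, 0,0,0,0,0,-0.2,0, 0,0,0,0,0,-0.2,0]'
python3 -m creep '[0,0,0,0,0,-0.05,0, 0,0,0,0,0,-0.1,0, 0,0,0,0,0,-0.15,0, 0,0,0,0,0,-0.15,0, 0,0,0,0,0,-0.15,0]'
```

```text
time_s: 15.9
ee_pos: [0.4488, 0.2461, -0.0053]
tool_rot: [3.137, -0.002, 1.733]
force: [1.4, -0.1, 0.5]
opening: 0.0141
grasp_force: 24.6
time_s: 16.32
ee_pos: [0.4487, 0.246, -0.0069]
tool_rot: [3.137, -0.002, 1.733]
force: [-0.2, 0.4, -0.6]
opening: 0.0141
grasp_force: 24.6
```

```bash
python3 -m creep '[0,0,0,0,0,-0.04,0, 0,0,0,0,0,-0.08,0, 0,0,0,0,0,-0.12,0, 0,0,0,0,0,-0.12,0, 0,0,0,0,0,-0.12,0]'
python3 -m creep '[0,0,0,0,0,-0.03,0, 0,0,0,0,0,-0.06,0, 0,0,0,0,0,-0.1,0, 0,0,0,0,0,-0.1,0, 0,0,0,0,0,-0.1,0]'
```

```text
time_s: 16.73
ee_pos: [0.4488, 0.246, -0.0079]
tool_rot: [3.137, -0.002, 1.733]
force: [-0.1, -0.1, -0.1]
opening: 0.0138
grasp_force: 24.7
time_s: 17.15
ee_pos: [0.4489, 0.2462, -0.0081]
tool_rot: [3.137, -0.002, 1.733]
force: [-3.4, -0.0, 9.3]
opening: 0.0142
grasp_force: 25.9
```

The foot touched down with 9 N of contact. I'll ease off, open slowly and go straight up.

```bash
python3 -m creep '[0,0,0,0,0,0.06,0, 0,0,0,0,0,0.06,0.2, 0,0,0,0,0,0.06,0.25, 0,0,0,0,0,0.06,0.35, 0,0,0,0,0,0.06,0.45]'
python3 -m creep '[0,0,0,0,0,0,0.5, 0,0,0,0,0,0,0.5, 0,0,0,0,0,1,0.5, 0,0,0,0,0,2.5,0.5, 0,0,0,0,0,4,0.5]'
python3 -m creep '[0,0,0,0,0,2,0.5, 0,0,0,0,0,5,0.5, 0,0,0,0,0,8,0.5, 0,0,0,0,0,10,0.5, 0,0,0,0,0,10,0.5]'
python3 - <<'E'
from h import *
o=bot.get_obs(); im=bot.read_camera("wrist")[:,:,::-1]; b=bot.read_camera("scene")[:,:,::-1]
v=np.zeros((480,800,3),np.uint8); v[:,:480]=cv2.resize(b[140:320,240:420],(480,480)); v[:320,480:]=im[60:380,160:480]; cv2.imwrite("pics/c10.png",v)
E
```

```text
time_s: 17.57
ee_pos: [0.4487, 0.2459, -0.0086]
tool_rot: [3.138, -0.002, 1.733]
force: [-0.9, -0.7, 1.0]
opening: 0.0381
grasp_force: 0.0
time_s: 17.98
ee_pos: [0.4483, 0.2458, 0.0322]
tool_rot: [3.138, -0.002, 1.733]
force: [0.6, 0.5, -0.0]
opening: 0.0425
grasp_force: 0.0
time_s: 18.4
ee_pos: [0.4519, 0.2472, 0.1369]
tool_rot: [3.129, -0.004, 1.733]
force: [0.7, 0.9, 0.6]
opening: 0.0427
grasp_force: 0.0
```

View pics/c10.png

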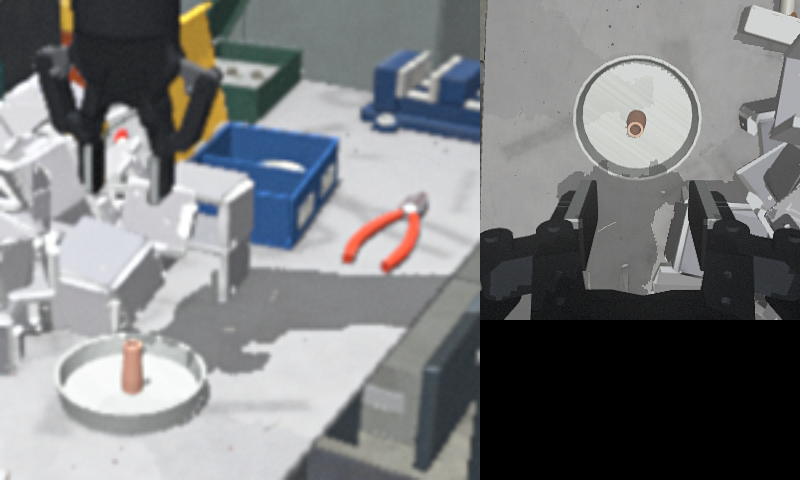

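The nozzle stands upright in the dish at crop (132,367), near the centre. The flap is up at (195,90), the tape is in the bin at (283,165), and the robot is clear.

```bash
python3 -m creep '[0,0,0,0,0,0,0.5, 0,0,0,0,0,0,0.5, 0,0,0,0,0,0,0.5, 0,0,0,0,0,0,0.5, 0,0,0,0,0,0,0.5]' && python3 -c "
from workcell import bot
print(bot.finish_job())"
```

```text
time_s: 18.92
ee_pos: [0.4483, 0.2458, 0.1309]
tool_rot: [3.139, -0.002, 1.733]
force: [-0.2, -0.2, -0.1]
opening: 0.0425
grasp_force: 0.0
the job is handed in; nothing more can be done
None
```

The job is handed in after about 19 s of robot time, with no verdict returned; the last pictures show the flap up on its stop, the nozzle upright near the middle of the dish, the tape still in the bin and the robot clear.

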